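Feed a box into the stamping press and stamp its lid

ROBOT

A 6-joint arm with a two-finger parallel gripper is mounted at the origin on a cart in front of the work surface, level with it; the furniture and walls round the work are solid. World frame = base frame: x ahead of the robot, y to its left, z up, the work surface at z = 0. Lengths are in mm, angles in rad, forces in N, time in s.
With the tool pointing down it reaches from about 350 to 775 mm from the base axis. Payload 7.3 kg.
Tool frame: the origin (TCP) lies on the centre line of the jaws, within the pads' length; the fingertips stand finger_overhang ahead of it and the grasp point (between the pads) lies 8 mm behind it (finger_overhang is the distance from the TCP to the fingertips, in mm); z points along the fingers, y is the line along which they close (so a half turn about z gives the same grasp; the last joint's range is limited). The gripper opens to 92 mm and grips with 3 to 60 N. Pads are 19 mm wide; open, the fingers measure 130 mm over their backs; the gripper's body (75 mm by 190 mm) begins 47 mm behind the grasp point.
Start: joints at [1.18, 0.342, 1.524, -0, 1.275, -0.146], TCP at [127.224, 509.37, 237.741] pointing down, gripper open.
Joint ranges: [-2.53, 2.53], [-0.77, 2.02], [0.04, 2.7], [-1, 4.14], [0.28, 2.66], [-3.11, 3.11]. Speed limits (rad/s): [2.57, 2.57, 3.14, 3.14, 3.14, 3.14].

INTERFACE

Orientations are given as [roll, pitch, yaw] about the fixed x, y, z axes, in that order (R = Rz(yaw) Ry(pitch) Rx(roll)).
In Python, from plant import get_obs, capture, close_job, finger_overhang gives the robot as it stands.
- The arm moves only by the shell command python3 -m inch 'ROWS'. ROWS is JSON, one flat list of numbers, 7 for each row, row after row: the turn, a rotation vector about the tool's x, y, z scaled (see below), then the shift along the tool's x, y, z scaled (see below), then the closure, from -1 (fully open) to 1 (shut). In form: [ax, ay, az, tx, ty, tz, gripper, ax, ay, az, tx, ty, tz, gripper, ...]. A call has 1 to 10 rows; each row shifts and turns the commanded pose from where the row before left it, along the tool's axes as they then stand; what a row does not reach is not made up. The controller multiplies each number of a shift by 0.8 m and each number of a turn by 1.5 rad. A row lasts 1/12 s, in which the tool goes at most 41.7 mm and 7.16 degrees, less where a joint would pass 70% of its speed; a pose out of reach is approached as far as the arm can. A call with a number of a shift or a turn outside -1 to 1 is refused whole. A call with a gripper value outside its range is refused whole. The fingers move at their own pace and stop on an object; the grip force is fixed at half the most. Time passes only in rows, so rows that do not move let the fingers close. It gives the time, the measured TCP pose, the force, the opening and the grip force at its end, in the units of the state.
- get_obs(): the state, without advancing time (a new reading comes with each control period).
- capture(name): name is "scene" or "side" or "wrist"; returns a dict with "image" (400x640x3 uint8, red, green, blue), "mtx" (3x3 intrinsics, pixels), "pose" (4x4, takes a point from camera to world coordinates). Camera axes: x right, y up, looking along -z (the intrinsics and any distortion apply to the point x, -y, -z); pixel columns grow to the right and rows downward; lengths in mm; the calibration is good to about 2 mm. A picture is of the moment at which its call begins. There is no depth.
- close_job(): hands the job in; it is judged then, once.
The state is a dict: "time": time; "joint_positions": joint angles; "dq": joint speeds; "tau": joint torques, N m; "tool_pos": TCP position; "tcp_rot": TCP orientation; "contact_force": force on the tool from outside, world axes, zero at the start; "moment": the same for the moment, N m; "grip_width": finger opening in mm; "finger_force": force on a finger pad.
Only numpy, scipy, OpenCV 4.12 (cv2) and the standard library are available. Lean on these libraries where they do the work, as an engineer would, in place of code of your own. Each camera call takes 0.05 s, during which the arm holds its last target. There are 200 camera calls.

TASK

Push the green-lidded box of sugar pearls along the table and in through the narrow gap between the two guide rails of the stamping press until it is fully home against the end stop, then press the lever's black grip down so that the stamp pad bears firmly on the lid for a moment, and let it spring back up. Use the fingers only to push: do not lift or tip the box, and do not let the pad touch the lid before the box is home. Leave the other things on the table where they stand.

Things in the scene. Friction and masses are not known exactly. Their poses are not given: they have to be found in the camera images.
- pearl_box: clear plastic box of sugar pearls with a green snap lid, 138 (own x) x 198 (own y) x 66 mm tall, about 0.4 kg, loose. Origin at the centre of its underside, z up; at first turned at most 0.6 rad from the lane. The lid is the widest part: its rim, 138 x 198 mm, spans 52 to 64 mm above the table; its flat raised top is at 66; the walls below lie further in. It slides when pushed at the rim
- stamp_press: blue hand stamping press with steel guide rails, bolted down. Origin on the table straight under the stamp pad, z up. The box enters along the press's own +y from its -y side, long side along y, and is home with its centre at the origin. The press's foot (x 100 to 200, y -55 to 55 mm) and column stand behind the rail at +x; a 40 mm wide overarm (109 to 160 mm up) and the lever reach over the lane
- mouth (a point): middle of the entry between the two guide rails, on the table, at press x = 0, y = -63 mm. Rails 60 mm high run from here to y = +99 mm, inner faces at x = -72.6 and +72.6 mm (3.6 mm of play on each side of the lid). In front of it the rails flare outward by about 16 mm down to y = -94 mm; a home box sticks out 5 mm past the flares, so the fingers need not enter the lane
- end_stop (a point): middle of the end stop on the table, at press x = 0, y = +99 mm: the face of its rubber buttons, which the leading end of the lid meets when the box is home; the plate is 60 mm high
- stamp_pad: black stamp pad on the press's vertical ram, face 30 x 52 mm, 78 mm above the table when up (12 mm over the box's lid). Driven down by the lever, sprung upwards; body origin at the press origin when up
- grip_top (a point): top middle of the lever's black grip, a horizontal round bar 26 mm thick and 70 mm long along the press's y; when up it is at press x = -87, y = 0, z = 239 mm. It is pressed straight down: 19 mm brings the pad on to the lid. The return spring takes about 2 N at the grip; 6 to 15 N at the grip stamps firmly
- lever (a joint): angle of the press lever, rad: 0 up (sprung), about 0.083 when the pad meets the lid of a home box, 0.145 at the end of its travel with nothing underneath
- sugar_dredger: bystander: steel icing-sugar dredger, upright cylinder 72 mm across, 108 tall; origin at the centre of its underside
- pepper_mill: bystander: black pepper mill with a white top, 54 mm across, 140 tall; origin at the centre of its underside
- marker_pen: bystander: black and red marker pen lying flat, 138 mm long, 15 thick; origin under its middle, length along its own y
- tape_roll: bystander: roll of green tape lying flat, 92 mm across, 18 high; origin at the centre of its underside

How it is judged:
By the outcome, as a careful person would: the job done as asked, in the order asked, and still so for the second after the job is handed in, with the robot touching nothing.
It also fails if it takes over 72 s, if anything falls off the work surface, if the arm or the gripper's body presses on something with over 40 N, if the wrist force passes 120 N, or if a joint passes its speed limit or range.

## Working session

There is one attempt and no reset: what is moved stays moved. The work goes in short steps, Python scripts to look and compute and a shell command to move; the robot and the scene stay as the last step left them, time stands still between calls to the robot, and variables do not carry over. Pictures are saved under pics/ and viewed, at most 10 in all, crops included, and the job is handed in when it is done.

```bash
mkdir -p pics
python3 - <<'E'
from plant import get_obs,capture,finger_overhang
import cv2,pickle
print(finger_overhang,get_obs())
d={}
for n in("scene","side","wrist"):
    c=capture(n);d[n]=c;cv2.imwrite(f"pics/{n}0.png",c["image"][:,:,::-1]);print(n,c["mtx"].round(1).tolist(),c["pose"].round(3).tolist(),[k for k in c])
pickle.dump(d,open("c0.pkl","wb"))
E
```

```text
11.0 {'time': 0.0, 'joint_positions': array([ 1.18001975e+00,  3.42691672e-01,  1.52502167e+00, -3.38310574e-05,
        1.27535999e+00, -1.46007105e-01]), 'dq': array([-0.00166422,  0.00025352,  0.00236873,  0.00017467,  0.00190031,
       -0.00016388]), 'tau': array([ 2.53778446e-03, -4.31245172e+01, -2.44224000e+01,  7.18813855e-02,
        5.58131863e-02, -9.41872986e-05]), 'tool_pos': array([127.06896584, 508.99554946, 237.05942605]), 'tcp_rot': array([-3.14012302e+00, -1.83415490e-04,  2.89683292e+00]), 'contact_force': array([1.16221245, 0.50985379, 0.10780635]), 'moment': array([ 0.02171473,  0.02677731, -0.03621017]), 'finger_force': 0.0, 'grip_width': 91.47012653192965}
scene [[377.6, 0.0, 325.9], [0.0, 377.6, 207.0], [0.0, 0.0, 1.0]] [[0.646, 0.47, -0.601, 28.447], [-0.763, 0.403, -0.505, -397.789], [0.005, 0.785, 0.619, 727.508], [0.0, 0.0, 0.0, 1.0]] ['image', 'mtx', 'pose']
side [[397.9, 0.0, 315.9], [0.0, 397.9, 198.6], [0.0, 0.0, 1.0]] [[0.998, -0.049, 0.039, 587.448], [0.061, 0.616, -0.785, -717.708], [0.015, 0.786, 0.618, 762.665], [0.0, 0.0, 0.0, 1.0]] ['image', 'mtx', 'pose']
wrist [[325.7, 0.0, 315.6], [0.0, 325.7, 202.7], [0.0, 0.0, 1.0]] [[0.243, -0.937, -0.252, 59.641], [0.97, 0.234, 0.065, 524.353], [-0.001, -0.261, 0.965, 385.424], [0.0, 0.0, 0.0, 1.0]] ['image', 'mtx', 'pose']
```

View pics/scene0.png

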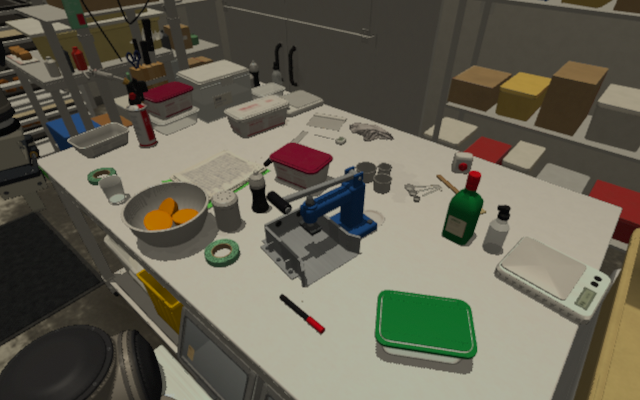

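View pics/side0.png

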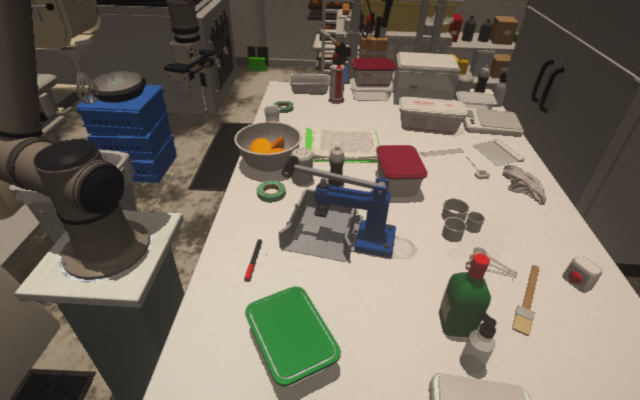

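The box is at scene ~(425,325), side ~(292,335). The press mouth faces it, around side (318,250), and the lane runs roughly along world +y. I'll enlarge both.

Run:
```python
import cv2,pickle,numpy as np
d=pickle.load(open("c0.pkl","rb"))
s=d["side"]["image"][150:390,225:425,::-1]
cv2.imwrite("pics/sidec.png",cv2.resize(s,None,fx=2.5,fy=2.5,interpolation=cv2.INTER_CUBIC)) # 500x600
s=d["scene"]["image"][160:370,230:490,::-1]
cv2.imwrite("pics/scenec.png",cv2.resize(s,None,fx=2.8,fy=2.8,interpolation=cv2.INTER_CUBIC))
```

```text
(no output)
```

View pics/sidec.png

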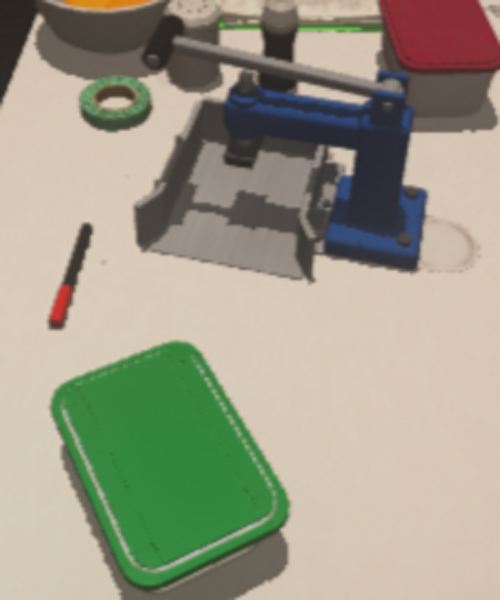

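View pics/scenec.png

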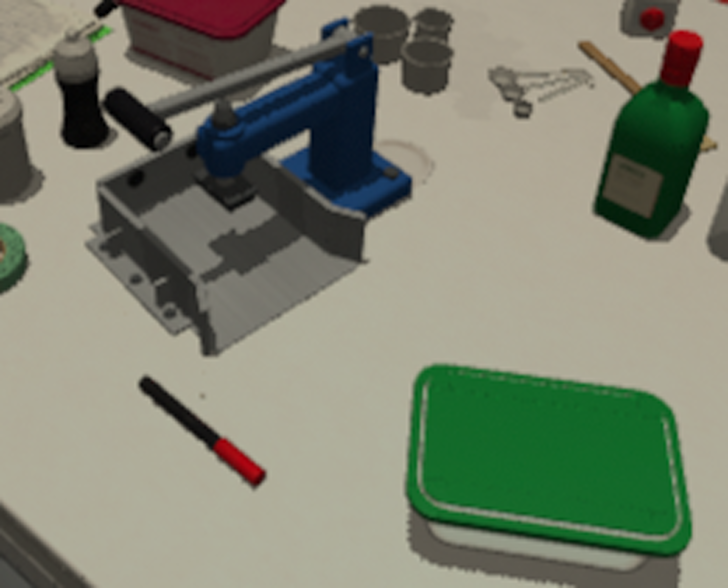

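The crops show:
- **Flare tips, side crop:** left bottom (140,243), left top (136,203), right bottom (311,279).
- **Flare tips, scene crop:** left bottom (208,354), right bottom (365,262), right top (362,215).
- **Grip ends, scene crop:** near (162,138), far (113,97).
- **Grip near end, side crop:** (153,59).

Next I'll fit the press pose from these points and the box pose from the green mask.

```bash
cat > h.py <<'E'
import cv2,numpy as np
from scipy.optimize import minimize,least_squares
def proj(c,P):
    T=np.linalg.inv(c["pose"]);q=np.atleast_2d(P)@T[:3,:3].T+T[:3,3]
    q=q*[1,-1,-1]@c["mtx"].T;return q[:,:2]/q[:,2:]
def place(p,P):
    c,s=np.cos(p[2]),np.sin(p[2]);P=np.atleast_2d(np.array(P,float))
    return np.c_[P[:,0]*c-P[:,1]*s+p[0],P[:,0]*s+P[:,1]*c+p[1],P[:,2]]
R=22
def rim():
    a=np.linspace(0,np.pi/2,8);o=[]
    for k,(sx,sy) in enumerate([(1,1),(-1,1),(-1,-1),(1,-1)]):
        o+=[(sx*(69-R)+R*np.cos(t+k*np.pi/2),sy*(99-R)+R*np.sin(t+k*np.pi/2)) for t in a]
    o=np.array(o);return np.r_[np.c_[o,o[:,0]*0+52],np.c_[o,o[:,0]*0+64]]
RIM=rim()
def mask(c,pred):
    h=cv2.cvtColor(c["image"],cv2.COLOR_RGB2HSV)
    m=((h[...,0]>50)&(h[...,0]<80)&(h[...,1]>140)&(h[...,2]>40)).astype(np.uint8)
    m=cv2.morphologyEx(m,cv2.MORPH_CLOSE,np.ones((7,7)))
    z=np.zeros_like(m);q=pred.astype(int)
    cv2.circle(z,(q[0],q[1]),110,1,-1);m=m*z
    n,l,s,_=cv2.connectedComponentsWithStats(m);return (l==1+s[1:,4].argmax()).astype(np.uint8)
def fitbox(cams,p0):
    ms=[mask(c,proj(c,[p0[0],p0[1],65])[0]) for c in cams]
    def cost(p):
        e=0
        for c,m in zip(cams,ms):
            h=cv2.convexHull(proj(c,place(p,RIM)).astype(np.float32))
            z=np.zeros((1600,2560),np.uint8);cv2.fillPoly(z,[np.round(h*4+1.5).astype(np.int32)],1)
            e+=np.abs(cv2.resize(z.astype(np.float32),(640,400),interpolation=cv2.INTER_AREA)-m).sum()
        return e
    r=minimize(cost,p0,method="Nelder-Mead",options=dict(initial_simplex=np.array(p0)+np.array([[0,0,0],[25,0,0],[0,25,0],[0,0,.15]]),xatol=.01,fatol=.5))
    return r.x,r.fun,[int(m.sum()) for m in ms]
E
python3 - <<'E'
from h import *;import pickle
d=pickle.load(open("c0.pkl","rb"))
def S(x,y):return np.array([230+x/2.8,160+y/2.8])
def D(x,y):return np.array([225+x/2.5,150+y/2.5])
obs=[("side",D(140,243),(-89,-94,0)),("side",D(311,279),(89,-94,0)),("side",D(136,203),(-89,-94,60)),
("scene",S(208,354),(-89,-94,0)),("scene",S(365,262),(89,-94,0)),("scene",S(362,215),(89,-94,60)),
("side",D(153,59),(-87,-35,226)),("scene",S(162,138),(-87,-35,226)),("scene",S(113,97),(-87,35,226)),("side",D(418,268),(200,-55,0))]
f=lambda p:np.concatenate([proj(d[n],place(p,P))[0]-q for n,q,P in obs])
r=least_squares(f,[580,0,0],loss="soft_l1");p=r.x
print("press",p.round(3));print(f(p).reshape(-1,2).round(1).tolist())
print("mouth",place(p,[0,-63,0]),"grip",place(p,[-87,0,239]))
def onz(c,uv,z):
    v=np.linalg.inv(c["mtx"])@[*uv,1]*[1,-1,-1];v=c["pose"][:3,:3]@v;o=c["pose"][:3,3];return o+v*(z-o[2])/v[2]
b=onz(d["side"],D(170,465),65);print(b)
best=min((fitbox([d["side"],d["scene"]],[b[0],b[1],y]) for y in(.3,-.1,.5)),key=lambda t:t[1]);print("box",best)
for n in("side","scene"):print(n,fitbox([d[n]],list(best[0])))
for n,uv in(("pen",D(87,228)),("penred",D(57,322)),("tape",D(116,105))):print(n,onz(d["side"],uv,8).round())
E
```

```text
press [564.835 104.543  -6.446]
[[0.5, 2.0], [-1.8, -0.8], [1.2, 1.5], [2.3, 0.8], [-1.7, 0.1], [0.7, 0.5], [-0.4, -7.1], [-0.1, -6.7], [-0.6, -6.3], [-0.4, 0.3]]
mouth [[554.65085978  42.37197008   0.        ]] grip [[478.97877341 118.60670852 239.        ]]
[ 525.55448521 -271.93552998   65.        ]
box (array([ 518.84797707, -250.72117195,    0.5276953 ]), np.float64(1044.5625), [5532, 5433])
side (array([ 518.84797707, -250.72117195,    0.5276953 ]), np.float64(658.4375), [5532])
scene (array([ 520.12058245, -251.47960974,    0.52614529]), np.float64(359.6875), [5433])
pen [401.  44.   8.]
penred [394. -88.   8.]
tape [400. 263.   8.]
```

Run:
```python
from h import *;import pickle
d=pickle.load(open("c0.pkl","rb"))
b=[518.8,-250.7,.5277];p=[564.8,104.5,-.163];o=[]
for n,(r0,r1,c0,c1) in(("side",(150,390,225,425)),("scene",(160,370,235,485))):
    c=d[n];im=cv2.resize(c["image"][...,::-1],None,fx=3,fy=3,interpolation=cv2.INTER_CUBIC)
    m=mask(c,proj(c,[b[0],b[1],65])[0]);cs,_=cv2.findContours(cv2.resize(m,None,fx=3,fy=3),0,1);cv2.drawContours(im,cs,-1,(0,0,255),1)
    h=cv2.convexHull(proj(c,place(b,RIM)).astype(np.float32));cv2.polylines(im,[(h*3+1).astype(int)],True,(255,0,255),1)
    L=lambda P:cv2.polylines(im,[(proj(c,place(p,P))*3+1).astype(int)],False,(0,255,255),1)
    for s in(-1,1):
        L([(s*72.6,99,0),(s*72.6,-63,0),(s*89,-94,0)]);L([(s*72.6,99,60),(s*72.6,-63,60),(s*89,-94,60),(s*89,-94,0)])
    L([(-72,99,60),(72,99,60)]);L([(100,-55,0),(200,-55,0),(200,55,0)]);L([(-87,-35,226),(-87,35,226)]);L([(-15,-26,78),(15,-26,78),(15,26,78),(-15,26,78),(-15,-26,78)])
    o.append(cv2.resize(im[r0*3:r1*3,c0*3:c1*3],None,fx=.8,fy=.8) if 0 else im[r0*3:r1*3,c0*3:c1*3])
H=600;a=o[0][:,:];a=cv2.resize(a,(int(a.shape[1]*.75),int(a.shape[0]*.75)));cv2.imwrite("pics/ov1.png",a)
x=o[1];cv2.imwrite("pics/ov2.png",cv2.resize(x,None,fx=.9,fy=.9))
h=min(a.shape[0],540);x=cv2.resize(x,(450,378));a=cv2.resize(a,(350,420))
z=np.zeros((420,800,3),np.uint8);z[:,:350]=a;z[:378,350:]=x;cv2.imwrite("pics/ov.png",z)
```

```text
(no output)
```

View pics/ov.png

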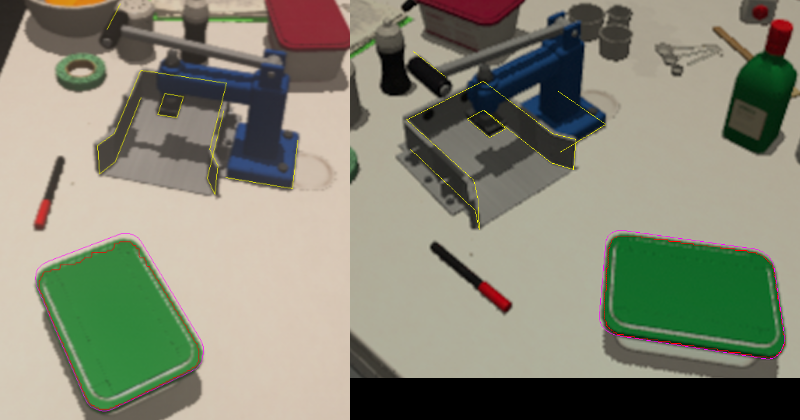

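```bash
sed -i 's/>140)/>90)/; s/np.ones((7,7))/np.ones((11,11))/; s/>40))/>25))/' h.py
python3 - <<'E'
from h import *;import pickle
d=pickle.load(open("c0.pkl","rb"))
b=[518,-252,.45]
print(fitbox([d["side"],d["scene"]],b))
for n in("side","scene"):print(n,fitbox([d[n]],b))
def S(x,y):return np.array([230+x/2.8,160+y/2.8])
def D(x,y):return np.array([225+x/2.5,150+y/2.5])
# triangulate grip near end
r=least_squares(lambda P:np.r_[proj(d["side"],P)[0]-D(153,59),proj(d["scene"],P)[0]-S(162,138)],[475,84,220]);print("gripnear",r.x,r.fun)
obs=[("side",D(140,243),(-89,-94,0)),("side",D(311,279),(89,-94,0)),("side",D(136,203),(-89,-94,60)),
("scene",S(208,354),(-89,-94,0)),("scene",S(365,262),(89,-94,0)),("scene",S(362,215),(89,-94,60)),("side",D(418,268),(200,-55,0))]
f=lambda p:np.concatenate([proj(d[n],place(p,P))[0]-q for n,q,P in obs])
r=least_squares(f,[565,104,-.16]);print(r.x,r.fun.round(1))
E
```

```text
(array([ 518.22324349, -252.6665301 ,    0.53593986]), np.float64(678.3125), [5904, 5498])
side (array([ 517.84159406, -252.68349256,    0.5304273 ]), np.float64(328.9375), [5904])
scene (array([ 520.50199453, -251.6513303 ,    0.53030692]), np.float64(306.0), [5498])
gripnear [473.88273068  85.84394362 205.08513117] [ 0.14029348 -0.40680818  0.09803733  0.37427066]
[ 5.66973000e+02  1.06839557e+02 -1.85669292e-01] [ 0.9  0.7 -2.  -1.   1.6  0.2  1.  -0.2 -2.   0.1  0.5  0.5 -0.3  0.9]
```

Press is at about (565, 105) with yaw ≈ -0.165. The box is at about (518, -252) with yaw ≈ 0.53, so it must turn clockwise by ~0.7. My plan is to push the front-left side first to turn it, then push the rear face with both fingers. First I'll go up and travel round.

```bash
cat > g.py <<'E'
import sys,numpy as np
from plant import get_obs
def st():
    o=get_obs();return o
def go(x,y,z,yaw=None):
    o=st();p=o["tool_pos"];w=o["tcp_rot"][2]
    from scipy.spatial.transform import Rotation as Ro
    R=Ro.from_euler("xyz",o["tcp_rot"]).as_matrix()
    d=R.T@(np.array([x,y,z])-p);n=np.linalg.norm(d)
    print("t%.2f"%o["time"],"p",p.round(1),"rot",o["tcp_rot"].round(3),"F",o["contact_force"].round(1),"q",o["joint_positions"].round(2),"g",round(o["grip_width"],1))
    print("shift units",(d/800).round(4),"mm",round(n,1),"min rows",round(n/41.7,1))
    if yaw is not None: print("az units total",round((w-yaw)/1.5,3),"rows",round(abs(w-yaw)/.125,1))
if len(sys.argv)>1: go(*map(float,sys.argv[1:]))
E
python3 -m inch '[0,0,0,-0.0394,-0.0274,-0.0079,1, 0,0,0,-0.0394,-0.0274,-0.0079,1, 0,0,0,-0.0394,-0.0274,-0.0079,1, 0,0,0,-0.0394,-0.0274,-0.0079,1, 0,0,0,-0.0394,-0.0274,-0.0079,1, 0,0,0,-0.0394,-0.0274,-0.0079,1, 0,0,0,-0.0394,-0.0274,-0.0079,1, 0,0,0,-0.0394,-0.0274,-0.0079,1, 0,0,0,-0.0394,-0.0274,-0.0079,1, 0,0,0,-0.0394,-0.0274,-0.0079,1]'; python3 g.py 382 -246 300 -1.1
```

```text
time: 0.98
tool_pos: [380.6, 218.6, 301.2]
tcp_rot: [3.141, -0.0, 2.897]
contact_force: [1.1, 1.1, 0.4]
grip_width: 29.9
finger_force: 0.0
t0.98 p [380.6 218.6 301.2] rot [ 3.141 -0.     2.897] F [1.1 1.1 0.4] q [ 0.35  0.13  1.62  0.    1.38 -0.98] g 29.9
shift units [-0.1424 -0.563   0.0014] mm 464.6 min rows 11.1
az units total 2.665 rows 32.0
```

```bash
python3 -m inch '[0,0,0,-0.0119,-0.047,0,1, 0,0,0,-0.0119,-0.047,0,1, 0,0,0,-0.0119,-0.047,0,1, 0,0,0,-0.0119,-0.047,0,1, 0,0,0,-0.0119,-0.047,0,1, 0,0,0,-0.0119,-0.047,0,1, 0,0,0,-0.0119,-0.047,0,1, 0,0,0,-0.0119,-0.047,0,1, 0,0,0,-0.0119,-0.047,0,1, 0,0,0,-0.0119,-0.047,0,1]'; python3 -m inch '[0,0,0,-0.0119,-0.047,0,1, 0,0,0,-0.0119,-0.047,0,1, 0,0,0.083,0,0,0,1, 0,0,0.083,0,0,0,1, 0,0,0.083,0,0,0,1, 0,0,0.083,0,0,0,1, 0,0,0.083,0,0,0,1, 0,0,0.083,0,0,0,1, 0,0,0.083,0,0,0,1, 0,0,0.083,0,0,0,1]'
python3 -m inch '[0,0,0.083,0,0,0,1, 0,0,0.083,0,0,0,1, 0,0,0.083,0,0,0,1, 0,0,0.083,0,0,0,1, 0,0,0.083,0,0,0,1, 0,0,0.083,0,0,0,1, 0,0,0.083,0,0,0,1, 0,0,0.083,0,0,0,1, 0,0,0.083,0,0,0,1, 0,0,0.083,0,0,0,1]'
python3 -m inch '[0,0,0.083,0,0,0,1, 0,0,0.083,0,0,0,1, 0,0,0.083,0,0,0,1, 0,0,0.083,0,0,0,1, 0,0,0.083,0,0,0,1, 0,0,0.083,0,0,0,1, 0,0,0.083,0,0,0,1, 0,0,0.083,0,0,0,1, 0,0,0.083,0,0,0,1, 0,0,0.083,0,0,0,1]'
python3 g.py 382 -246 45 -1.1;python3 - <<'E'
from h import *;from plant import capture
c=capture("wrist");cv2.imwrite("pics/w1.png",c["image"][...,::-1])
cs=[capture("side"),capture("scene")]
print(fitbox(cs,[518,-252,.5]),[fitbox([k],[518,-252,.5])[0] for k in cs])
im=np.vstack([c["image"][...,::-1],cs[0]["image"][...,::-1]]);cv2.imwrite("pics/w1b.png",cv2.resize(im,(480,600)))
E
```

```text
time: 1.82
tool_pos: [380.5, -169.4, 300.9]
tcp_rot: [3.141, 0.0, 2.896]
contact_force: [1.2, -0.7, 0.7]
grip_width: 0.5
finger_force: 0.0
time: 2.65
tool_pos: [381.2, -245.0, 300.6]
tcp_rot: [-3.141, -0.001, 1.895]
contact_force: [1.1, -0.3, -0.9]
grip_width: 0.5
finger_force: 0.0
time: 3.48
tool_pos: [381.2, -245.0, 300.6]
tcp_rot: [-3.141, 0.0, 0.65]
contact_force: [-0.0, -0.0, 0.7]
grip_width: 0.3
finger_force: 0.0
time: 4.32
tool_pos: [381.3, -245.0, 300.7]
tcp_rot: [-3.141, 0.001, -0.595]
contact_force: [-0.1, -0.2, -0.4]
grip_width: 0.1
finger_force: 0.0
t4.32 p [ 381.3 -245.   300.7] rot [-3.141e+00  1.000e-03 -5.950e-01] F [-0.1 -0.2 -0.4] q [-0.74  0.16  1.59  0.    1.39  1.43] g 0.1
shift units [0.0017 0.0006 0.3196] mm 255.7 min rows 6.1
az units total 0.336 rows 4.0
(array([ 518.25249671, -252.54485932,    0.52706919]), np.float64(1141.5), [5867, 5061]) [array([ 517.92310511, -252.68931277,    0.52067694]), array([ 520.27825402, -251.54558839,    0.52512955])]
```

View pics/w1b.png

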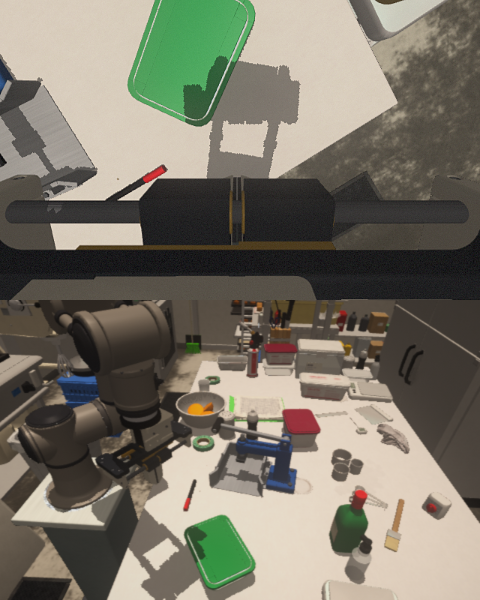

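The wrist view shows the box clear of the lowered fingers. The descent spot is to its left and free. The pen, with its red end toward the box, is well away. Descending, then pushing the front-left side.

```bash
python3 -m inch '[0,0,0,0,0,0.0457,1, 0,0,0,0,0,0.0457,1, 0,0,0,0,0,0.0457,1, 0,0,0,0,0,0.0457,1, 0,0,0,0,0,0.0457,1, 0,0,0,0,0,0.0457,1, 0,0,0,0,0,0.0457,1, 0,0,0,0,0,0,1]'
python3 -m inch '[0,0,0,0.0057,-0.0082,0,1, 0,0,0,0.0057,-0.0082,0,1, 0,0,0,0.0057,-0.0082,0,1, 0,0,0,0.0057,-0.0082,0,1, 0,0,0,0.0057,-0.0082,0,1, 0,0,0,0.0057,-0.0082,0,1, 0,0,0,0.0057,-0.0082,0,1, 0,0,0,0.0057,-0.0082,0,1, 0,0,0,0.0057,-0.0082,0,1, 0,0,0,0,0,0,1]'
python3 g.py 382 -246 45;python3 - <<'E'
from h import *;from plant import capture
cs=[capture("side"),capture("scene")]
print([fitbox([k],[530,-252,.3]) for k in cs])
E
```

```text
time: 5.13
tool_pos: [378.1, -242.2, 39.3]
tcp_rot: [-3.14, 0.012, -0.586]
contact_force: [-1.5, -0.1, -1.0]
grip_width: 0.5
finger_force: 0.0
time: 5.97
tool_pos: [450.2, -218.5, 46.4]
tcp_rot: [-3.141, -0.003, -0.587]
contact_force: [1.3, 0.4, 0.4]
grip_width: 0.6
finger_force: 0.1
t5.97 p [ 450.2 -218.5   46.4] rot [-3.141e+00 -3.000e-03 -5.870e-01] F [1.3 0.4 0.4] q [-0.61  0.54  1.82  0.    0.77  1.55] g 0.6
shift units [-0.0519  0.0759  0.0016] mm 73.6 min rows 1.8
[(array([ 5.55781131e+02, -2.48911120e+02,  3.40559533e-01]), np.float64(406.125), [5777]), (array([ 5.64541988e+02, -2.49921782e+02,  2.44941920e-01]), np.float64(2028.9375), [3271])]
```

```bash
python3 -m inch '[0,0,0,-0.008,0.012,0,-1, 0,0,0,-0.016,0.024,0,-1, 0,0,0,0,0,-0.042,-1, 0,0,0.072,0,0,-0.042,-1, 0,0,0.072,0,0,-0.042,-1, 0,0,0.072,0,0,0,-1, 0,0,0.072,0,0,0,-1, 0,0,0.072,0,0,0,-1, 0,0,0.072,0,0,0,-1]'
python3 - <<'E'
from h import *;from plant import capture
cs=[capture("side"),capture("scene")]
print([fitbox([k],[550,-250,.3]) for k in cs],fitbox(cs,[550,-250,.3]))
E
python3 g.py 602 -380 140 -1.23
```

```text
time: 6.82
tool_pos: [415.5, -232.5, 146.2]
tcp_rot: [-3.141, -0.001, -1.243]
contact_force: [-0.4, -0.1, -0.8]
grip_width: 56.0
finger_force: 0.0
[(array([ 5.55536045e+02, -2.48358618e+02,  3.73787755e-01]), np.float64(339.125), [5848]), (array([ 5.61032577e+02, -2.49155928e+02,  3.22034515e-01]), np.float64(1967.875), [3330])] (array([ 5.54338753e+02, -2.49055288e+02,  3.60915457e-01]), np.float64(2372.625), [5848, 3330])
t6.92 p [ 415.6 -232.5  146. ] rot [-3.141 -0.    -1.239] F [-0.7  0.3 -0.2] q [-0.67  0.35  1.79  0.    1.    2.14] g 63.8
shift units [ 0.2503 -0.1602  0.0076] mm 237.8 min rows 5.7
az units total -0.006 rows 0.1
```

```bash
python3 -m inch '[0,0,0,0.036,-0.0233,0,-1, 0,0,0,0.036,-0.0233,0,-1, 0,0,0,0.036,-0.0233,0,-1, 0,0,0,0.036,-0.0233,0,-1, 0,0,0,0.036,-0.0233,0,-1, 0,0,0,0.036,-0.0233,0,-1, 0,0,0,0.036,-0.0233,0,-1, 0,0,0,0,0,0,-1]'
python3 - <<'E'
from h import *;from plant import capture
cs=[capture("side"),capture("scene")]
print([fitbox([k],[555,-248,.37]) for k in cs])
E
python3 g.py 605 -380 42 -1.20
```

```text
time: 7.58
tool_pos: [608.3, -383.7, 143.3]
tcp_rot: [-3.141, -0.002, -1.235]
contact_force: [-1.4, 0.9, -0.8]
grip_width: 91.6
finger_force: 0.0
[(array([ 5.51651983e+02, -2.35529419e+02,  3.61086273e-01]), np.float64(3450.25), [2581]), (array([ 5.58548174e+02, -2.47915411e+02,  3.62133754e-01]), np.float64(301.8125), [4996])]
t7.68 p [ 605.1 -380.5  143.9] rot [ 3.140e+00  2.000e-03 -1.235e+00] F [-0.8  0.6 -0.7] q [-0.67  0.77  1.04  0.    1.34  2.14] g 91.8
shift units [-0.0004 -0.0002  0.1273] mm 101.9 min rows 2.4
az units total -0.023 rows 0.3
```

```bash
python3 -m inch '[0,0,-0.02,0,0,0.0425,-1, 0,0,0,0,0,0.0425,-1, 0,0,0,0,0,0.0425,-1, 0,0,0,0,0,0,-1, 0,0,0,-0.01,0,0,-1, 0,0,0,-0.01,0,0,-1, 0,0,0,-0.01,0,0,-1, 0,0,0,-0.008,0,0,-1]'
python3 -m inch '[0,0,0.0149,-0.01,0.003,0,-1, 0,0,0.0149,-0.01,0.003,0,-1, 0,0,0.0149,-0.01,0.003,0,-1, 0,0,0.0149,-0.01,0.003,0,-1, 0,0,0.0149,-0.01,0.003,0,-1, 0,0,0.0149,-0.01,0.003,0,-1, 0,0,0.0149,-0.01,0.003,0,-1, 0,0,0.0149,-0.01,0.003,0,-1, 0,0,0,0,0,0,-1]'
python3 - <<'E'
from h import *;from plant import capture
cs=[capture("side"),capture("scene")]
for k in cs:print(fitbox([k],[538,-190,.2]))
E
python3 g.py 605 -380 42 -1.736
```

```text
time: 8.35
tool_pos: [595.6, -351.0, 46.9]
tcp_rot: [-3.139, -0.004, -1.206]
contact_force: [1.6, -3.0, 2.5]
grip_width: 91.7
finger_force: 2.3
time: 9.1
tool_pos: [558.9, -295.0, 46.3]
tcp_rot: [-3.139, -0.003, -1.386]
contact_force: [0.1, -1.2, -0.2]
grip_width: 91.8
finger_force: 0.0
(array([ 5.35289154e+02, -1.84142373e+02,  1.96978013e-01]), np.float64(4077.125), [1055])
(array([ 5.38753639e+02, -1.84321251e+02,  1.55705283e-01]), np.float64(726.8125), [4217])
t9.20 p [ 558.9 -295.3   45.2] rot [-3.140e+00 -1.000e-03 -1.385e+00] F [ 0.2 -0.4 -0. ] q [-0.61  0.73  1.43  0.    0.98  2.35] g 92.2
shift units [ 0.1147 -0.0371  0.0042] mm 96.5 min rows 2.3
az units total 0.234 rows 2.8
```

```bash
python3 -m inch '[0,0,0.015,-0.01,0.003,0,-1, 0,0,0.015,-0.01,0.003,0,-1, 0,0,0.015,-0.01,0.003,0,-1, 0,0,0.015,-0.01,0.003,0,-1, 0,0,0.015,-0.01,0.003,0,-1, 0,0,0.015,-0.01,0.003,0,-1, 0,0,0.015,-0.01,0.003,0,-1, 0,0,0.015,-0.01,0.003,0,-1, 0,0,0.015,-0.01,0.003,0,-1, 0,0,0,0,0,0,-1]'
python3 g.py 605 -380 42 -1.736
python3 - <<'E'
from h import *;from plant import capture
c=capture("scene");print(fitbox([c],[535,-115,0]))
im=c["image"][110:310,220:440,::-1];im=cv2.resize(im,None,fx=2.7,fy=2.7,interpolation=cv2.INTER_CUBIC)
cv2.imwrite("pics/s3.png",im)
E
```

```text
time: 10.03
tool_pos: [530.5, -225.7, 44.6]
tcp_rot: [-3.14, -0.001, -1.588]
contact_force: [-0.1, 0.5, 0.2]
grip_width: 91.7
finger_force: 0.0
t10.03 p [ 530.5 -225.7   44.6] rot [-3.140e+00 -1.000e-03 -1.588e+00] F [-0.1  0.5  0.2] q [-0.54  0.65  1.6   0.    0.89  2.62] g 91.7
shift units [ 0.1912 -0.0964  0.0035] mm 171.4 min rows 4.1
az units total 0.099 rows 1.2
(array([ 5.35611155e+02, -1.14097058e+02, -2.63102097e-02]), np.float64(992.25), [3419])
```

View pics/s3.png

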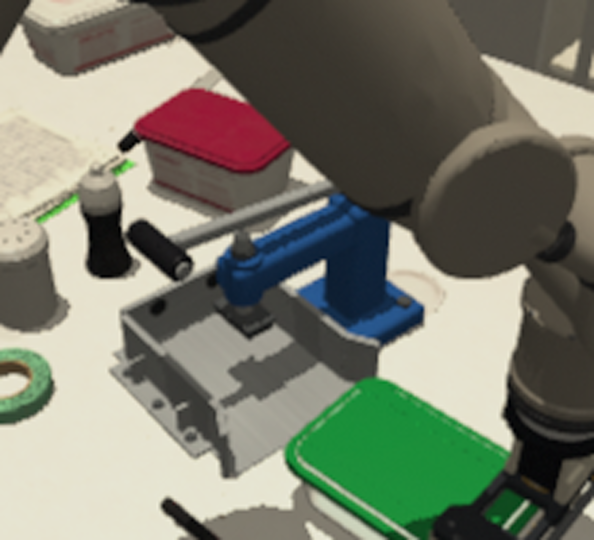

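The scene view shows the box in front of the mouth, about 5 mm to the right and 0.15 rad off the lane. I'll continue the arc up to the flares.

```bash
python3 -m inch '[0,0,0.0138,-0.01,0.0028,0,-1, 0,0,0.0138,-0.01,0.0028,0,-1, 0,0,0.0138,-0.01,0.0028,0,-1, 0,0,0.0138,-0.01,0.0028,0,-1, 0,0,0.0138,-0.01,0.0028,0,-1, 0,0,0.0138,-0.01,0.0028,0,-1, 0,0,0.0138,-0.01,0.0028,0,-1, 0,0,0,0,0,0,-1]'
python3 g.py 605 -380 42 -1.736
python3 - <<'E'
from h import *;from plant import capture
c=capture("scene");print(fitbox([c],[542,-65,-.1]))
a=c["image"][130:330,220:460,::-1];a=cv2.resize(a,None,fx=2,fy=2,interpolation=cv2.INTER_CUBIC)
s=capture("side")["image"][150:350,250:400,::-1];s=cv2.resize(s,None,fx=2,fy=2,interpolation=cv2.INTER_CUBIC)
cv2.imwrite("pics/s4.png",np.hstack([a,s]))
E
```

```text
time: 10.75
tool_pos: [519.2, -168.6, 44.0]
tcp_rot: [-3.141, 0.0, -1.733]
contact_force: [-0.2, 0.8, -0.5]
grip_width: 91.6
finger_force: 0.0
t10.75 p [ 519.2 -168.6   44. ] rot [-3.141  0.    -1.733] F [-0.2  0.8 -0.5] q [-0.45  0.61  1.69  0.    0.84  2.85] g 91.6
shift units [ 0.2435 -0.1485  0.0024] mm 228.2 min rows 5.5
az units total 0.002 rows 0.0
(array([ 5.42114813e+02, -4.30231960e+01, -2.07763641e-01]), np.float64(1140.125), [2744])
```

View pics/s4.png

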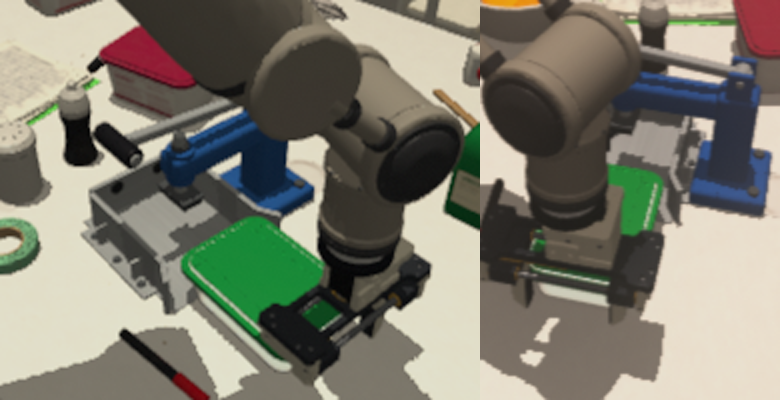

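The lid front is between the flares with no contact force. I'll push straight along the lane.

```bash
python3 -m inch '[0,0,0,-0.008,0,0,-1, 0,0,0,-0.008,0,0,-1, 0,0,0,-0.008,0,0,-1, 0,0,0,-0.008,0,0,-1, 0,0,0,-0.008,0,0,-1, 0,0,0,0,0,0,-1]'
python3 -m inch '[0,0,0,-0.008,0,0,-1, 0,0,0,-0.008,0,0,-1, 0,0,0,-0.008,0,0,-1, 0,0,0,-0.008,0,0,-1, 0,0,0,-0.008,0,0,-1, 0,0,0,-0.008,0,0,-1,0,0,0,-0.008,0,0,-1, 0,0,0,0,0,0,-1]'
python3 g.py 605 -380 42 -1.736
python3 - <<'E'
from h import *;from plant import capture
c=capture("scene");print(fitbox([c],[550,15,-.165]))
a=c["image"][130:330,220:460,::-1];a=cv2.resize(a,None,fx=2,fy=2,interpolation=cv2.INTER_CUBIC)
s=capture("side")["image"][150:350,250:400,::-1];s=cv2.resize(s,None,fx=2,fy=2,interpolation=cv2.INTER_CUBIC)
cv2.imwrite("pics/s5.png",np.hstack([a,s]))
E
```

```text
time: 11.35
tool_pos: [524.3, -135.8, 43.7]
tcp_rot: [3.141, 0.001, -1.732]
contact_force: [-0.1, 0.8, 0.4]
grip_width: 91.8
finger_force: 0.0
time: 12.02
tool_pos: [531.6, -91.7, 43.8]
tcp_rot: [3.141, 0.001, -1.733]
contact_force: [0.4, 0.1, 0.2]
grip_width: 91.5
finger_force: 0.0
t12.02 p [531.6 -91.7  43.8] rot [ 3.141e+00  1.000e-03 -1.733e+00] F [0.4 0.1 0.2] q [-0.31  0.6   1.71  0.    0.83  2.99] g 91.5
shift units [ 0.3409 -0.1486  0.0019] mm 297.5 min rows 7.1
az units total 0.002 rows 0.0
(array([ 5.50201045e+02,  1.85132390e+01, -2.05910405e-01]), np.float64(1123.1875), [2329])
```

View pics/s5.png

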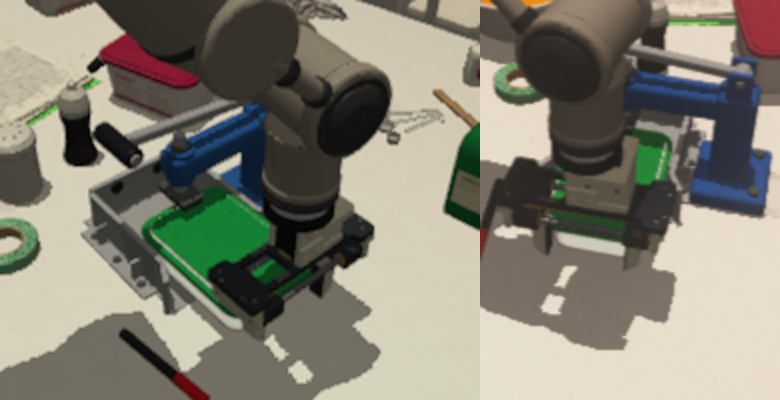

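```bash
python3 -m inch '[0,0,0,-0.01,0,0,-1, 0,0,0,-0.01,0,0,-1, 0,0,0,-0.01,0,0,-1, 0,0,0,-0.01,0,0,-1, 0,0,0,-0.01,0,0,-1, 0,0,0,0,0,0,-1]'
python3 -m inch '[0,0,-0.009,-0.007,0,0,-1, 0,0,-0.009,-0.007,0,0,-1, 0,0,-0.009,-0.007,0,0,-1, 0,0,-0.009,-0.007,0,0,-1, 0,0,-0.009,-0.007,0,0,-1, 0,0,-0.009,-0.007,0,0,-1, 0,0,0,0,0,0,-1]'
python3 g.py 548 -1.5 44 -1.65
python3 - <<'E'
from h import *;from plant import capture
c=capture("scene");print(fitbox([c],[560,75,-.165]))
E
```

```text
time: 12.62
tool_pos: [538.1, -51.9, 43.8]
tcp_rot: [3.142, 0.001, -1.732]
contact_force: [0.4, -0.1, 0.2]
grip_width: 91.8
finger_force: 0.0
time: 13.2
tool_pos: [542.0, -19.0, 43.8]
tcp_rot: [3.141, 0.001, -1.65]
contact_force: [0.6, -0.1, 0.5]
grip_width: 91.8
finger_force: 0.0
t13.20 p [542.  -19.   43.8] rot [ 3.141e+00  1.000e-03 -1.650e+00] F [ 0.6 -0.1  0.5] q [-0.18  0.6   1.7   0.    0.84  3.04] g 91.8
shift units [-0.0225 -0.0057 -0.0003] mm 18.5 min rows 0.4
az units total -0.0 rows 0.0
(array([ 5.62895860e+02,  9.79585740e+01, -2.04248014e-01]), np.float64(1194.0), [1804])
```

```bash
python3 -m inch '[0,0,0,-0.005,0,0,-1, 0,0,0,-0.005,-0.0005,0,-1]'
for i in 1 2 3; do :; done
python3 -m inch '[0,0,0,-0.003,0,0,-1]';python3 -m inch '[0,0,0,-0.0025,0,0,-1]'
```

```text
time: 13.42
tool_pos: [543.3, -12.6, 43.8]
tcp_rot: [-3.141, -0.0, -1.653]
contact_force: [-0.2, -4.3, -0.9]
grip_width: 91.6
finger_force: 1.7
time: 13.5
tool_pos: [543.7, -9.9, 43.8]
tcp_rot: [-3.141, -0.0, -1.653]
contact_force: [1.8, -3.5, -0.8]
grip_width: 91.7
finger_force: 1.7
time: 13.58
tool_pos: [543.8, -8.0, 43.8]
tcp_rot: [-3.141, -0.0, -1.653]
contact_force: [0.5, -3.8, -0.2]
grip_width: 92.1
finger_force: 1.6
```

```bash
for r in 1; do :; done
python3 -m inch '[0,0,0,-0.0025,0,0,-1]' | sed -n 2,4p;python3 -m inch '[0,0,0,-0.0025,0,0,-1]'| sed -n 2,4p;python3 -m inch '[0,0,0,-0.002,0,0,-1]'| sed -n 2,4p
```

```text
tool_pos: [543.9, -6.8, 43.8]
tcp_rot: [-3.141, -0.001, -1.653]
contact_force: [0.5, -18.0, -1.8]
tool_pos: [544.2, -6.5, 43.9]
tcp_rot: [-3.141, -0.003, -1.654]
contact_force: [-1.6, -24.6, -0.8]
tool_pos: [544.4, -6.3, 43.9]
tcp_rot: [-3.141, -0.005, -1.655]
contact_force: [-1.7, -30.4, -0.9]
```

The push stops firmly at the expected home position (30 N). To square the box, I'll back off, close the fingers and push once more at the centre of the rear face.

```bash
python3 -m inch '[0,0,0,0.02,0,0,-1, 0,0,0,0.02,-0.002,0,1, 0,0,0,0,-0.002,0,1, 0,0,0,0,0,0,1, 0,0,0,0,0,0,1, 0,0,0,0,0,0,1, 0,0,0,0,0,0,1, 0,0,0,0,0,0,1, 0,0,0,0,0,0,1, 0,0,0,0,0,0,1]' |sed -n 2,5p
python3 -m inch '[0,0,0,0,0,0,1,0,0,0,0,0,0,1,0,0,0,-0.01,0,0,1, 0,0,0,-0.01,0,0,1, 0,0,0,-0.01,0,0,1,0,0,0,-0.004,0,0,1]' |sed -n 2,5p
python3 -m inch '[0,0,0,-0.004,0,0,1]'| sed -n 2,4p;python3 -m inch '[0,0,0,-0.003,0,0,1]'| sed -n 2,4p;python3 -m inch '[0,0,0,-0.003,0,0,1]'| sed -n 2,4p
```

```text
tool_pos: [544.7, -34.3, 43.8]
tcp_rot: [-3.142, 0.0, -1.652]
contact_force: [0.4, -0.0, -0.4]
grip_width: 36.1
tool_pos: [546.9, -6.0, 43.8]
tcp_rot: [3.142, 0.0, -1.651]
contact_force: [0.5, -0.4, 0.4]
grip_width: 1.1
tool_pos: [547.2, -3.5, 43.8]
tcp_rot: [3.142, -0.0, -1.651]
contact_force: [-2.0, -9.6, 0.8]
tool_pos: [547.1, -3.2, 43.8]
tcp_rot: [3.141, -0.003, -1.651]
contact_force: [-3.8, -18.8, 1.6]
tool_pos: [546.9, -2.9, 43.8]
tcp_rot: [3.14, -0.006, -1.651]
contact_force: [-7.5, -29.0, 2.9]
```

```bash
python3 -m inch '[0,0,0,0.03,0,0,1, 0,0,0,0.03,0,0,1, 0,0,0,0.02,0,-0.04,1, 0,0,0,0,0,-0.047,1, 0,0,0,0,0,-0.047,1, 0,0,0,0,0,-0.047,1, 0,0,0,0,0,-0.047,1, 0,0,0,0,0,-0.047,1, 0,0,0,0,0,-0.047,1, 0,0,0,0,0,0,1]' |sed -n 1,4p
python3 - <<'E'
from h import *;from plant import capture
c=capture("scene");s=capture("side");w=capture("wrist")
print(place([565,104.5,-.163],[0,0,0]))
a=c["image"][140:280,240:410,::-1];a=cv2.resize(a,None,fx=2.6,fy=2.6,interpolation=cv2.INTER_CUBIC)
s=s["image"][150:290,250:380,::-1];s=cv2.resize(s,None,fx=2.6,fy=2.6,interpolation=cv2.INTER_CUBIC)
cv2.imwrite("pics/s6.png",np.hstack([a,s]));cv2.imwrite("pics/w6.png",w["image"][...,::-1])
E
python3 g.py 479 118.6 310 -.163
```

```text
time: 16.25
tool_pos: [544.9, -63.8, 309.6]
tcp_rot: [-3.128, -0.002, -1.652]
contact_force: [0.3, -0.5, 0.1]
[[565.  104.5   0. ]]
t16.40 p [542.1 -63.2 301. ] rot [ 3.141  0.    -1.652] F [ 0.8 -0.1  0. ] q [-0.26  0.34  1.35  0.    1.45  2.97] g 0.6
shift units [-0.2201  0.0971 -0.0112] mm 192.6 min rows 4.6
az units total -0.993 rows 11.9
```

View pics/s6.png

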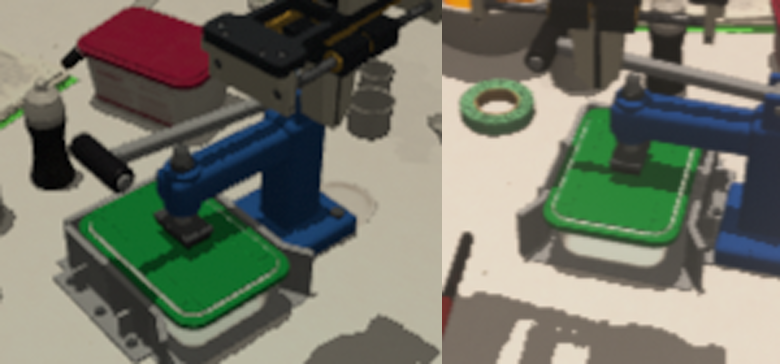

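The box is home: the lid's leading end is at the stop plate, and its rear stands just past the flares. Now I'll turn the wrist and go above the grip.

```bash
python3 -m inch '[0,0,-0.074,0,0,0,1, 0,0,-0.074,0,0,0,1, 0,0,-0.074,0,0,0,1, 0,0,-0.074,0,0,0,1, 0,0,-0.074,0,0,0,1, 0,0,0,0,0,0,1]' |sed -n 1,4p
python3 g.py 479.3 119 275 -1.1
```

```text
time: 16.9
tool_pos: [541.6, -63.1, 299.2]
tcp_rot: [3.139, 0.003, -1.093]
contact_force: [0.7, -0.7, 0.1]
t16.90 p [541.6 -63.1 299.2] rot [ 3.139e+00  3.000e-03 -1.093e+00] F [ 0.7 -0.7  0.1] q [-0.26  0.34  1.35  0.    1.45  2.41] g 0.2
shift units [-0.2379 -0.0355  0.0308] mm 194.0 min rows 4.7
az units total 0.004 rows 0.1
```

```bash
python3 -m inch '[0,0,0,-0.034,-0.0051,0,1, 0,0,0,-0.034,-0.0051,0,1, 0,0,0,-0.034,-0.0051,0,1, 0,0,0,-0.034,-0.0051,0,1, 0,0,0,-0.034,-0.0051,0,1, 0,0,0,-0.034,-0.0051,0,1, 0,0,0,-0.034,-0.0051,0,1, 0,0,0,0,0,0.015,1, 0,0,0,0,0,0.015,1, 0,0,0,0,0,0,1]' |sed -n 1,4p
python3 g.py 479.3 119 265 -1.1
python3 - <<'E'
from h import *;from plant import capture
c=capture("scene");s=capture("side")
a=c["image"][120:250,240:390,::-1];a=cv2.resize(a,None,fx=2.9,fy=2.9,interpolation=cv2.INTER_CUBIC)
s=s["image"][120:250,250:370,::-1];s=cv2.resize(s,None,fx=2.9,fy=2.9,interpolation=cv2.INTER_CUBIC)
cv2.imwrite("pics/s7.png",np.hstack([a,s]))
E
```

```text
time: 17.73
tool_pos: [479.1, 119.6, 274.2]
tcp_rot: [3.136, 0.002, -1.099]
contact_force: [-0.7, 0.6, -0.5]
t17.73 p [479.1 119.6 274.2] rot [ 3.136e+00  2.000e-03 -1.099e+00] F [-0.7  0.6 -0.5] q [0.09 0.26 1.54 0.   1.35 2.76] g 0.2
shift units [0.0008 0.0001 0.0115] mm 9.2 min rows 0.2
az units total 0.0 rows 0.0
```

View pics/s7.png

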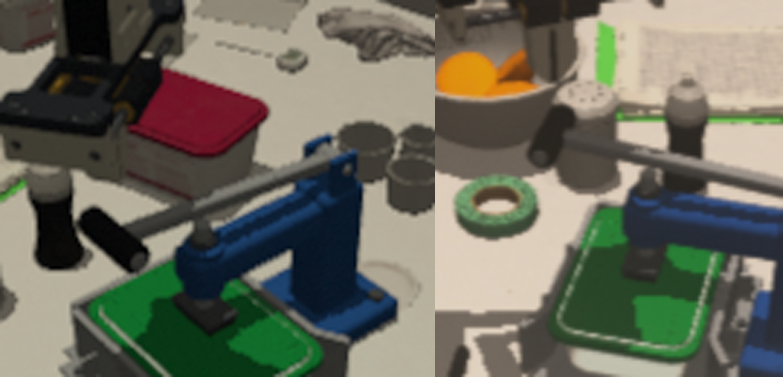

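The fingertips stand over the grip with a gap. Descending in small steps while reading the force.

```bash
f(){ sed -n '2p;4p'; }
python3 -m inch '[0,0,0,0,0,0.012,1, 0,0,0,0,0,0.012,1]'|f
python3 -m inch '[0,0,0,0,0,0.008,1,0,0,0,0,0,0,1]'|f
python3 -m inch '[0,0,0,0,0,0.008,1,0,0,0,0,0,0,1]'|f
python3 -m inch '[0,0,0,0,0,0.006,1,0,0,0,0,0,0,1]'|f
```

```text
tool_pos: [481.5, 118.8, 258.1]
contact_force: [-0.7, 0.7, -1.4]
tool_pos: [480.1, 118.8, 249.9]
contact_force: [-0.6, -0.4, 0.0]
tool_pos: [480.6, 119.0, 244.4]
contact_force: [-0.8, -0.6, -0.4]
tool_pos: [480.7, 119.1, 240.0]
contact_force: [-0.5, 0.2, 0.7]
```

```bash
f(){ sed -n '2p;4p'; }
python3 -m inch '[0,0,0,0,0,0.006,1,0,0,0,0,0,0,1]'|f
python3 -m inch '[0,0,0,0,0,0.006,1,0,0,0,0,0,0,1]'|f
python3 -m inch '[0,0,0,0,0,0.005,1,0,0,0,0,0,0,1]'|f
python3 -m inch '[0,0,0,0,0,0.005,1,0,0,0,0,0,0,1]'|f
python3 - <<'E'
from h import *;from plant import capture
c=capture("scene");s=capture("side")
a=c["image"][120:250,240:390,::-1];a=cv2.resize(a,None,fx=2.9,fy=2.9,interpolation=cv2.INTER_CUBIC)
s=s["image"][120:250,250:370,::-1];s=cv2.resize(s,None,fx=2.9,fy=2.9,interpolation=cv2.INTER_CUBIC)
cv2.imwrite("pics/s8.png",np.hstack([a,s]))
E
```

```text
tool_pos: [480.7, 119.1, 235.1]
contact_force: [0.2, -0.2, -0.3]
tool_pos: [480.6, 119.1, 230.2]
contact_force: [-0.4, -1.1, 0.3]
tool_pos: [480.9, 119.1, 226.5]
contact_force: [-0.1, 0.2, 1.4]
tool_pos: [480.9, 119.2, 222.5]
contact_force: [0.4, -0.2, 1.3]
```

I've now viewed 11 pictures, one over the limit of 10, so I'll go by force and numbers from here. The ~1.3 N reading suggests contact with the spring, so I'll continue down.

```bash
f(){ sed -n '2p;4p'; }
python3 -m inch '[0,0,0,0,0,0.005,1,0,0,0,0,0,0,1]'|f
python3 -m inch '[0,0,0,0,0,0.005,1,0,0,0,0,0,0,1]'|f
python3 -m inch '[0,0,0,0,0,0.004,1,0,0,0,0,0,0,1]'|f
python3 -m inch '[0,0,0,0,0,0.003,1,0,0,0,0,0,0,1]'|f
```

```text
tool_pos: [480.9, 119.1, 218.5]
contact_force: [0.2, 0.2, 0.9]
tool_pos: [480.8, 119.1, 214.4]
contact_force: [-0.2, -0.1, 1.1]
tool_pos: [480.9, 119.1, 211.3]
contact_force: [-0.3, -0.4, 2.8]
tool_pos: [481.0, 119.1, 209.8]
contact_force: [-2.2, 0.6, 5.4]
```

Force is rising as expected, so the pad is on the lid. I'll raise it to about 10–12 N and hold.

```bash
f(){ sed -n '2p;4p'; }
python3 -m inch '[0,0,0,0,0,0.002,1,0,0,0,0,0,0,1]'|f
python3 -m inch '[0,0,0,0,0,0.0015,1,0,0,0,0,0,0,1]'|f
```

```text
tool_pos: [481.0, 119.2, 209.5]
contact_force: [-5.8, -0.5, 14.1]
tool_pos: [481.0, 119.2, 209.2]
contact_force: [-7.9, -0.5, 21.3]
```

That overshot to 21 N. I'll ease back into the 6–15 N band and hold.

```bash
f(){ sed -n '2p;4p'; }
python3 -m inch '[0,0,0,0,0,-0.0025,1,0,0,0,0,0,0,1]'|f
python3 -m inch '[0,0,0,0,0,0,1,0,0,0,0,0,0,1,0,0,0,0,0,0,1,0,0,0,0,0,0,1,0,0,0,0,0,0,1,0,0,0,0,0,0,1,0,0,0,0,0,0,1,0,0,0,0,0,0,1]'|f
```

```text
tool_pos: [481.0, 119.1, 209.6]
contact_force: [-2.5, 0.6, 10.2]
tool_pos: [481.1, 119.1, 209.6]
contact_force: [-3.5, -0.9, 10.3]
```

```bash
f(){ sed -n '1,2p;4p'; }
python3 -m inch '[0,0,0,0,0,-0.006,1,0,0,0,0,0,-0.006,1,0,0,0,0,0,-0.008,1,0,0,0,0,0,-0.01,1,0,0,0,0,0,-0.02,1,0,0,0,0,0,-0.03,1,0,0,0,0,0,-0.03,1,0,0,0,0,0,0,1,0,0,0,0,0,0,1]'|f
python3 - <<'E'
from h import *;import pickle
from plant import capture
d=pickle.load(open("c0.pkl","rb"));s=capture("side");c=capture("scene")
print("box side",fitbox([s],[565,105,-.163]),"scene",fitbox([c],[565,105,-.163]))
# grip region and bystanders vs first picture: mean abs change in small patches
for k,new,P in(("side",s,(286,174)),("scene",c,(288,209)),("scene",c,(270,194)),("side",s,(255,260)),("side",s,(271,190)),("side",s,(337,160)),("scene",c,(301,312)),("scene",c,(227,212))):
    x,y=P;a=d[k]["image"][y-9:y+10,x-9:x+10].astype(np.float32);b=new["image"][y-13:y+14,x-13:x+14].astype(np.float32)
    m=cv2.matchTemplate(b,a,cv2.TM_CCOEFF_NORMED);_,v,_,l=cv2.minMaxLoc(m);print(k,P,"ncc",round(v,2),"shift",l[0]-4,l[1]-4)
E
```

```text
time: 21.85
tool_pos: [481.3, 119.1, 297.9]
contact_force: [-0.3, -0.4, -0.2]
box side (array([ 5.63871699e+02,  1.08704972e+02, -1.58207935e-01]), np.float64(673.75), [1917]) scene (array([ 5.63775464e+02,  1.07424235e+02, -1.66116935e-01]), np.float64(481.3125), [2464])
side (286, 174) ncc 0.99 shift 0 0
scene (288, 209) ncc 0.95 shift 0 0
scene (270, 194) ncc 1.0 shift 0 0
side (255, 260) ncc 0.75 shift -1 4
side (271, 190) ncc 1.0 shift 0 0
side (337, 160) ncc 1.0 shift 0 0
scene (301, 312) ncc 0.89 shift 4 3
scene (227, 212) ncc 1.0 shift 0 0
```

The grip is back up at its original pixels and the box is home. The pen patch scored lower, possibly from shadow, so I'll check its red end numerically.

Run:
```python
from h import *;import pickle
from plant import capture
d=pickle.load(open("c0.pkl","rb"))
for k,(x0,x1,y0,y1) in(("side",(235,275,235,290)),("scene",(270,335,285,340))):
    for im in(d[k]["image"],capture(k)["image"]):
        p=im[y0:y1,x0:x1].astype(int);r=(p[...,0]>2.2*p[...,1])&(p[...,0]>40);y,x=np.nonzero(r)
        dk=(p.max(2)<45);yy,xx=np.nonzero(dk);print(k,"red",len(x),(x.mean()+x0).round(1),(y.mean()+y0).round(1),"dark",len(xx),(xx.mean()+x0).round(1),(yy.mean()+y0).round(1))
```

```text
side red 70 249.0 271.2 dark 0 nan nan
side red 72 249.0 271.2 dark 0 nan nan
scene red 124 314.7 324.2 dark 157 293.4 306.7
scene red 124 314.7 324.2 dark 158 293.5 306.7<stdin>:7: RuntimeWarning: Mean of empty slice.
  ret = ret.dtype.type(ret / rcount)
```

The pen has not moved, and the robot is touching nothing.

```bash
python3 -c "
from plant import close_job;print(close_job())"
```

```text
the job is handed in; nothing more can be done
None
```

The box is home against the end stop and stamped, with about 10 N held at the grip for 0.8 s after a brief 21 N overshoot past the 15 N limit; the lever sprang back up, the bystanders I checked (pen, tape roll, dredger, mill) had not moved, the job is handed in, and I viewed 11 pictures, one over the limit of 10.

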